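# Colour check of a paint sample with a hovering reader

### The job

Pull the green-knobbed sample slide out to its stop and leave it there, then take the colour reader from its dock, lift it over the row of tins and hold it upright, centred over the bare orange sample and square with the slide, hovering about 1 cm above it without ever touching it. Finish like that, still holding the reader in the air: do not set it down or let go. Leave the blue slide, the tins and everything else as they are.

Things in the scene. Friction and masses are not known exactly. Their poses are not given: they have to be found in the camera images.
- reader: hand-held colour reader, loose, about 0.32 kg, standing upright on the white dock: a black nose block 60 (its x) x 46 (its y) x 45 mm high, and above it a white grip 52 (x) x 40 (y) mm that goes on up to 120 mm, with a small screen on the -x side. Origin: centre of its flat underside, which is the measuring window; z up through the grip. Take it by the white grip, from above, across the 40 mm (y) or the 52 mm (x)
- dock: fixed white plate 110 (x) x 90 (y) x 12 mm high on which the reader stands; origin at the centre of its underside
- green_station: fixed sample station of the green slide. Origin: centre of the underside of its grey hood. Hood 120 (x) x 90 (y) mm, top at 54 mm, with a green square on top; a bed 90 mm wide and 10 mm high runs from the hood to 270 mm on its -x side. The slide comes out along the station's -x axis, roughly towards the robot
- green_slide (a joint): how far the green slide is out, m: 0 fully in (sample hidden under the hood), 0.12 at its stop (sample bare, its centre 120 mm on the -x side of the station's origin). It is sprung inwards (up to about 1.7 N), with a friction brake (3 N) that keeps it where it is left; pulling takes about 5 N
- green_knob (a point): grip point on the axis of the upright green round knob of the green slide: 18 mm diameter, from 18 mm to 55 mm above the table, this point at 40 mm; it moves with the slide, 115 mm on the -x side of the sample. With the slide in, the axis of the knob is 55 mm from the hood face
- green_sample (a point): centre of the top face (21 mm above the table) of the orange painted sample, 50 x 50 mm on a 58 mm white tile, on the green slide; moves with the slide; sides parallel to the station's axes
- blue_station: a second, equal station with blue knob, blue square on its hood and a red sample; not to be used; it may stand on either side of the green one
- blue_slide (a joint): how far the blue slide is out, m (0 to 0.12); to be left alone
- blue_knob (a point): grip point of the blue knob, 40 mm above the table; same size as the green one; not to be used
- tray: fixed black open tray 340 (its x) x 100 (its y) x 30 mm high with the row of three tins, between the reader and the stations; origin at the centre of its underside
- mixing_tin: bystander: paint tin of 110 mm diameter with a black mixing lid and T-handle, 195 mm high; origin at the centre of its underside
- small_tin: bystander: small green-banded tin, 66 mm diameter, 70 mm high; origin at the centre of its underside
- brush: bystander: paint brush lying on the table
- opener: bystander: screwdriver used as a tin opener, lying on the table
- tin1: bystander: orange-banded paint tin in the tray's row, 88 mm diameter, its top 104 mm above the table; origin at the centre of its underside
- tin2: bystander: blue-banded paint tin in the tray's row, 88 mm diameter, its top 104 mm above the table; origin at the centre of its underside
- tin3: bystander: yellow-banded paint tin in the tray's row, 88 mm diameter, its top 104 mm above the table; origin at the centre of its underside
There are look-alikes about, which are no part of the job. What is meant by the reader is not pink or purple, and is the larger of those in its own colour.

How it is judged:
On the way, in this order (a step that is already met when the one before it is completed fails the run):
1. the green slide is out at its stop (value of joint green_slide above 0.115 m), for 0.3 s.
2. the reader passes over the row of tins, its underside above their tops (height (world z) of reader above 0.108 m and y of reader in the frame of tray between -0.045 and 0.045 m and x of reader in the frame of tray between -0.18 and 0.18 m), for 0.04 s.
At the end, for the whole second after the job is handed in: Reader held still in the gripper, underside 4-20 mm above the orange sample, centres within 10 mm, upright within 0.10 rad, square with the slide within 0.15 rad (either way round), not touching slide or station; green slide over 114 mm out, blue slide under 40 mm out (z of reader in the frame of green_sample between 0.004 and 0.02 m and horizontal distance between reader and green_sample below 0.01 m and angle between reader's own z axis and vertical below 0.1 rad and angle between the x axis of reader and the x axis of green_station, either way round below 0.15 rad and value of joint green_slide above 0.114 m and contact force between reader and green_station below 0.1 N and contact force between reader and the fingers above 1 N and linear speed of reader below 0.02 m/s and value of joint blue_slide below 0.04 m); the arm keeps its last pose, push and grip.
It fails at once if the reader touches the green slide or its station (contact force between reader and green_station above 0.5 N).
It fails at once if the blue slide is pulled (value of joint blue_slide above 0.04 m).
It fails at once if the reader is tipped over (angle between reader's own z axis and vertical above 0.6 rad).
It fails at once if a tin or tool that does not belong to the job is moved by more than 25 mm (distance of any of tin1, tin2, tin3, mixing_tin, small_tin, brush, opener from where it was at the start of the episode above 0.025 m).
It also fails if it takes over 64 s, if anything falls off the work surface, if the arm or the gripper's body presses on something with over 40 N, if the wrist force passes 120 N, or if a joint passes its speed limit or range.

### The arm

A 6-joint arm with a two-finger parallel gripper is mounted at the origin on the work surface. World frame = base frame: x ahead of the robot, y to its left, z up, the work surface at z = 0. Lengths are in m, angles in rad, forces in N, time in s.
With the tool pointing down it reaches from about 0.3 to 0.875 m from the base axis. Payload 6.4 kg.
Tool frame: the origin (TCP) lies midway between the tips of the shut fingers; the grasp point (between the pads) lies 19 mm behind it; z points along the fingers, x is the direction in which the jaws open and shut, and the axes are right-handed (so a half turn about z gives the same grasp; the last joint's range is limited). The gripper opens to 88 mm and grips with 3 to 60 N. Pads are 18 mm wide; open, the fingers measure 123 mm over their backs; the gripper's body (75 mm by 187 mm) begins 45 mm behind the grasp point.
Start: joints at [1.025, 0.181, 1.607, -0, 1.354, -0.206], TCP at [0.192, 0.542, 0.239] pointing down, gripper open.
Joint ranges: [-2.99, 2.99], [-0.89, 2.07], [0.3, 2.58], [-1.14, 4.28], [0, 2.63], [-3.12, 3.12]. Speed limits (rad/s): [2.57, 2.57, 3.01, 3.14, 3.14, 3.14].

### API

Orientations are given as [roll, pitch, yaw] about the fixed x, y, z axes, in that order (R = Rz(yaw) Ry(pitch) Rx(roll)).
In Python, from cell import ctrl gives the robot as it stands. The module is installed in compiled form; this text tells all that it offers.
- The arm moves only by the tool servo_tool, never from a script. Its argument "rows" is a list of rows, each a list of 7 numbers: the closure in counts, from 0 (fully open) to 255 (shut), then the shift along the tool's x, y, z in m, then the turn, a rotation vector about the tool's x, y, z in degrees. A call has 1 to 20 rows; each row shifts and turns the commanded pose from where the row before left it, along the tool's axes as they then stand; what a row does not reach is not made up. A row lasts 1/10 s, in which the tool goes at most 50 mm and 8.59 degrees, less where a joint would pass 70% of its speed; a pose out of reach is approached as far as the arm can. A call with a gripper value outside its range is refused whole. The fingers move at their own pace and stop on an object; "newtons" is the grip in N (left out, the last holds). Time passes only in rows, so rows that do not move let the fingers close. It gives the time, the measured TCP pose, the force and the opening at its end, in the units of the state.
- ctrl.state(): the state, without advancing time (a new reading comes with each control period).
- ctrl.grab_frame(name): name is "side" or "top" or "wrist"; returns a dict with "color" (420x560x3 uint8, red, green, blue), "camera_matrix" (3x3 intrinsics, pixels), "rvec" (rotation vector, rad) and "tvec" (3), from world to camera coordinates, as OpenCV has them; the wrist camera has in their place "mount" (4x4, takes a point from camera to tool coordinates, whose origin is the TCP and whose axes are the tool frame's). Camera axes: x right, y down, z forward; pixel columns grow to the right and rows downward; lengths in m; the calibration is good to about 2 mm. A picture is of the moment at which its call begins: read the wrist's pose just before it. There is no depth.
- ctrl.job_done(): hands the job in, once; it reports no verdict.
The state is a dict: "t": time; "joint_positions": joint angles; "joint_vel": joint speeds; "joint_torque": joint torques, N m; "tool_pos": TCP position; "orientation": TCP orientation; "contact_force": force on the tool from outside, world axes, zero at the start; "moment": the same for the moment, N m; "width": opening from 0.0 (shut) to 1.0 (fully open).
Only numpy, scipy, OpenCV 4.12 (cv2) and the standard library are available. Lean on these libraries where they do the work, as an engineer would, in place of code of your own. Each camera call takes 0.05 s, during which the arm holds its last target.

## Working session

There is one attempt and no reset: what is moved stays moved. The work goes in short steps, Python scripts to look and compute and a tool call to move; the robot and the scene stay as the last step left them, time stands still between calls to the robot, and variables do not carry over. Pictures are saved under pics/ and viewed, and the job is handed in when it is done.

Besides the shell and the picture viewer there is one more tool, called after ">>>" as name([rows], argument=value, ...), one row to a line, values as JSON. servo_tool: Moves the arm, as the interface text tells. Its arguments: {"type":"object","properties":{"rows":{"type":"array","items":{"type":"array","items":{"type":"number"}}},"newtons":{"type":"number"}},"required":["rows"]}

```bash
mkdir -p pics; cat > h.py <<'E'
import numpy as np, cv2, json
from cell import ctrl
def grab(n,name=None):
    s=ctrl.state(); f=ctrl.grab_frame(n)
    if name: cv2.imwrite('pics/%s.png'%name, cv2.cvtColor(f['color'],cv2.COLOR_RGB2BGR))
    K=np.array(f['camera_matrix'])
    if 'mount' in f:
        from scipy.spatial.transform import Rotation as R
        T=np.eye(4);T[:3,:3]=R.from_euler('xyz',s['orientation']).as_matrix();T[:3,3]=s['tool_pos']
        C=np.linalg.inv(T@np.array(f['mount']))
    else:
        C=np.eye(4);C[:3,:3]=cv2.Rodrigues(np.array(f['rvec'],float))[0];C[:3,3]=np.array(f['tvec']).ravel()
    np.savez('cam_%s.npz'%(name or n),K=K,C=C)
    return f['color'],K,C
def load(n): d=np.load('cam_%s.npz'%n); return d['K'],d['C']
def at(n,uv,z):
    K,C=load(n); R=C[:3,:3];o=-R.T@C[:3,3]; d=R.T@np.linalg.inv(K)@np.array([uv[0],uv[1],1.])
    return o+d*(z-o[2])/d[2]
def proj(n,p):
    K,C=load(n); q=K@(C[:3,:3]@np.array(p,float)+C[:3,3]); return q[:2]/q[2]
def crop(n,u0,v0,w,h,s,out):
    im=cv2.imread('pics/%s.png'%n)[v0:v0+h,u0:u0+w]; cv2.imwrite('pics/%s.png'%out,cv2.resize(im,None,fx=s,fy=s,interpolation=cv2.INTER_CUBIC))
E
python3 - <<'E'
from h import *
for n in ('top','side','wrist'): grab(n,n+'0')
print(ctrl.state())
for n in('top0','side0'):
    K,C=load(n);print(K,-C[:3,:3].T@C[:3,3])
E
```

```text
{'t': 0.15, 'joint_positions': array([ 1.02473797e+00,  1.81327297e-01,  1.60773829e+00,  3.17334794e-05,
        1.35381311e+00, -2.06320174e-01]), 'joint_vel': array([-0.00233259, -0.00157297, -0.00285046, -0.00028784, -0.00232841,
       -0.00060344]), 'joint_torque': array([ 4.24142472e-04, -4.34232938e+01, -3.42177629e+01,  7.00597605e-02,
        3.56891938e-02, -1.10628557e-04]), 'tool_pos': array([0.19139011, 0.54179681, 0.23806069]), 'orientation': array([-3.14129887e+00,  1.25241927e-03,  1.23105147e+00]), 'contact_force': array([-0.41689831, -0.85826183, -0.35777437]), 'moment': array([-0.03211956, -0.00076254, -0.01205389]), 'width': 0.998975613947135}
[[455.76438143   0.         272.94966696]
 [  0.         455.76438143 208.06535464]
 [  0.           0.           1.        ]] [0.33832235 0.01324121 1.56764518]
[[445.57239157   0.         275.66232771]
 [  0.         445.57239157 207.55197997]
 [  0.           0.           1.        ]] [0.37890879 1.12551392 1.3191262 ]
```

View pics/top0.png

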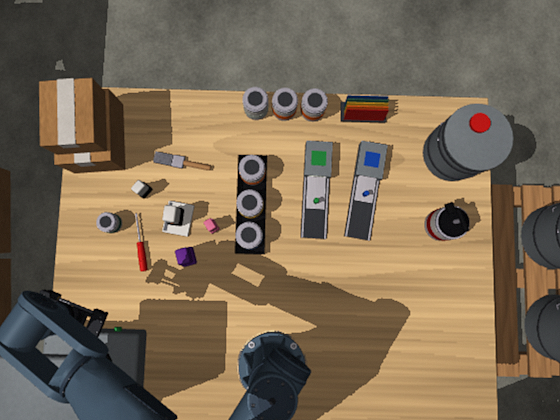

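View pics/side0.png

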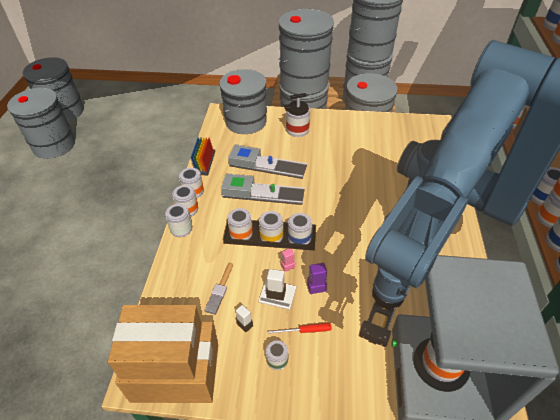

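View pics/wrist0.png

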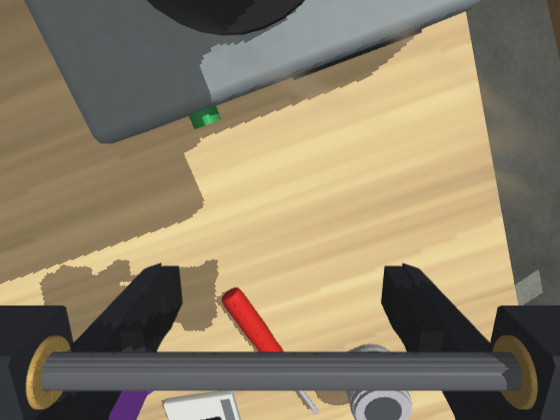

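```bash
python3 - <<'E'
from h import *
crop('top0',285,130,110,115,6,'c1')
crop('top0',120,160,110,110,6,'c2')
crop('side0',210,140,120,70,6,'c3')
crop('side0',220,240,120,100,6,'c4')
E
```

```text
(no output)
```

View pics/c1.png

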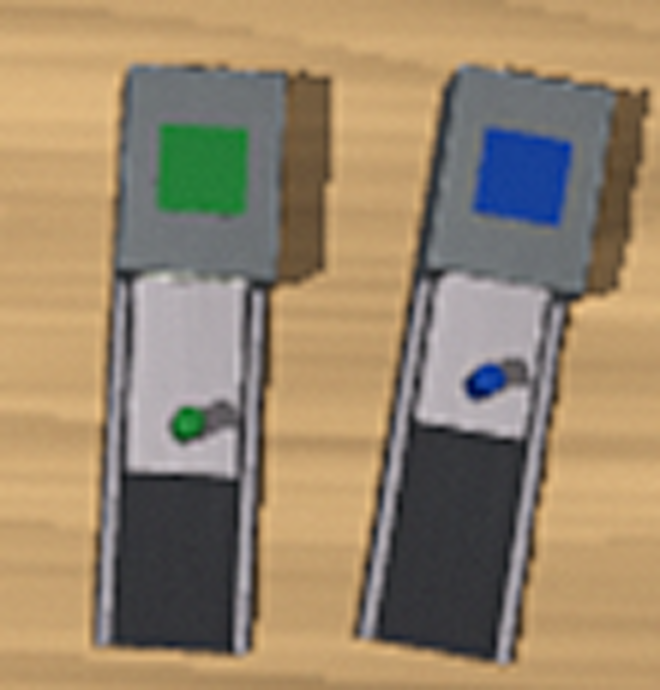

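View pics/c2.png

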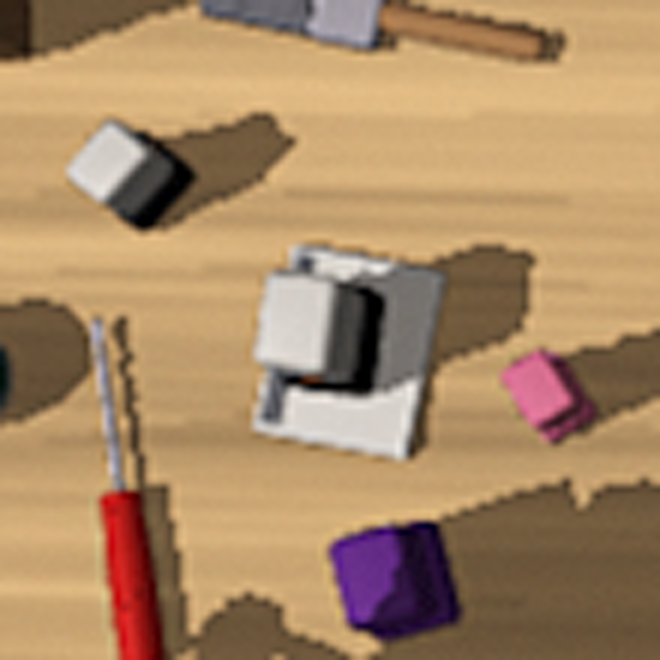

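View pics/c3.png

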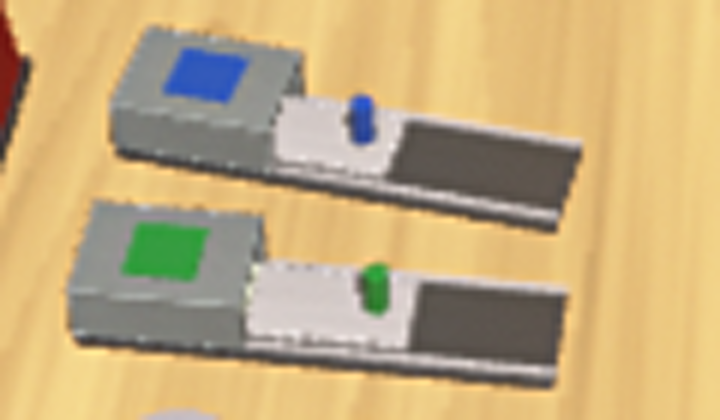

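View pics/c4.png

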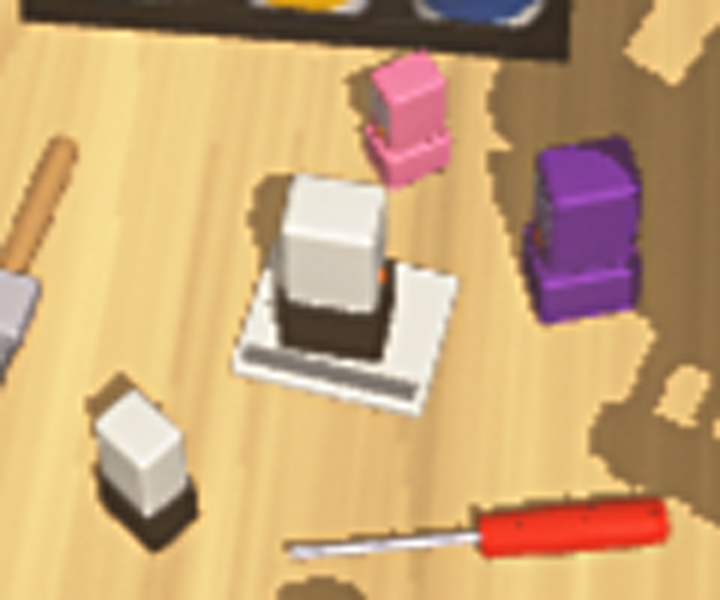

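```bash
python3 - <<'E'
from h import *
def T(n,pts,u0,v0,z,s=6): return np.array([at(n,((u+.5)/s-.5+u0,(v+.5)/s-.5+v0),z)[:2] for u,v in pts])
def show(nm,P):
    print(nm,P.round(4).tolist(),'c',P.mean(0).round(4),'edges',[(round(float(np.linalg.norm(d)),4),round(float(np.degrees(np.arctan2(d[1],d[0]))),1)) for d in np.roll(P,-1,0)-P])
show('gsq',T('top0',[(160,125),(248,127),(246,214),(158,211)],285,130,.054))
show('gsq_side',T('side0',[(137,221),(209,228),(194,282),(121,274)],210,140,.054))
show('hoodtop',T('top0',[(130,67),(285,73),(274,277),(118,270)],285,130,.054))
show('bedend',T('top0',[(97,645),(247,653)],285,130,.01))
show('slideend',T('top0',[(127,472),(240,477)],285,130,.018))
show('knob',T('top0',[(188,418)],285,130,.055)); show('knob_side',T('side0',[(376,269)],210,140,.055))
show('bsq',T('top0',[(486,127),(571,139),(560,226),(475,213)],285,130,.054))
show('bknob',T('top0',[(489,377)],285,130,.055))
show('reader',T('top0',[(272,272),(334,276),(325,376),(256,362)],120,160,.132))
show('reader_side',T('side0',[(296,176),(384,188),(373,256),(283,240)],220,240,.132))
show('dock',T('top0',[(294,243),(445,268),(408,458),(254,432)],120,160,.012))
show('tray',np.array([at('top0',p,.03)[:2] for p in [(237,155),(268,155),(265,254),(235,253)]]))
E
```

```text
gsq [[0.7208, -0.1157], [0.7211, -0.1656], [0.6709, -0.1651], [0.6712, -0.1155]] c [ 0.696  -0.1405] edges [(0.0499, -89.7), (0.0502, 179.5), (0.0497, 89.6), (0.0497, -0.3)]
gsq_side [[0.7204, -0.1662], [0.6702, -0.1639], [0.6721, -0.1117], [0.7221, -0.1146]] c [ 0.6962 -0.1391] edges [(0.0502, 177.4), (0.0523, 87.9), (0.0501, -3.4), (0.0516, -92.0)]
hoodtop [[0.754, -0.0981], [0.753, -0.1862], [0.6352, -0.1814], [0.6367, -0.0935]] c [ 0.6947 -0.1398] edges [(0.0881, -90.6), (0.118, 177.7), (0.0879, 89.0), (0.1174, -2.2)]
bedend [[0.428, -0.0888], [0.4258, -0.1743]] c [ 0.4269 -0.1315] edges [(0.0856, -91.5), (0.0856, 88.5)]
slideend [[0.5268, -0.1034], [0.5257, -0.168]] c [ 0.5262 -0.1357] edges [(0.0646, -91.0), (0.0646, 89.0)]
knob [[0.5536, -0.1342]] c [ 0.5536 -0.1342] edges [(0.0, 0.0)]
knob_side [[0.5522, -0.1342]] c [ 0.5522 -0.1342] edges [(0.0, 0.0)]
bsq [[0.7249, -0.3005], [0.7194, -0.3487], [0.669, -0.3425], [0.6751, -0.2945]] c [ 0.6971 -0.3216] edges [(0.0485, -96.6), (0.0508, 172.9), (0.0484, 82.7), (0.0502, -6.9)]
bknob [[0.5815, -0.3024]] c [ 0.5815 -0.3024] edges [(0.0, 0.0)]
reader [[0.5111, 0.3519], [0.5099, 0.3191], [0.4568, 0.321], [0.4632, 0.3577]] c [0.4853 0.3374] edges [(0.0328, -92.1), (0.0531, 177.9), (0.0372, 80.1), (0.0483, -6.9)]
reader_side [[0.5085, 0.3237], [0.4611, 0.3267], [0.4627, 0.3693], [0.5105, 0.3642]] c [0.4857 0.346 ] edges [(0.0475, 176.4), (0.0427, 87.9), (0.0481, -6.1), (0.0406, -92.8)]
dock [[0.5427, 0.3686], [0.5306, 0.2814], [0.4213, 0.2972], [0.4337, 0.3854]] c [0.4821 0.3331] edges [(0.088, -97.9), (0.1104, 171.8), (0.089, 82.0), (0.1103, -8.8)]
tray [[0.7034, 0.1377], [0.7065, 0.031], [0.3668, 0.0314], [0.3674, 0.1322]] c [0.536  0.0831] edges [(0.1068, -88.4), (0.3396, 179.9), (0.1008, 89.7), (0.336, 0.9)]
```

```bash
cat >> h.py <<'E'
from scipy.spatial.transform import Rotation as Ro
def plan(pos,yawdeg):
    s=ctrl.state(); R=Ro.from_euler('xyz',s['orientation'])
    G=Ro.from_euler('xyz',[np.pi,0,np.radians(yawdeg)])
    print('t',round(s['t'],2),'pos',s['tool_pos'].round(4),'rpy',np.degrees(s['orientation']).round(2),'F',s['contact_force'].round(2),'w',round(s['width'],3))
    print('shift(tool)',R.inv().apply(np.array(pos)-s['tool_pos']).round(4),'turn',(R.inv()*G).as_rotvec(degrees=True).round(2),'shift in goal axes',G.inv().apply(np.array(pos)-s['tool_pos']).round(4))
E
python3 -c "
from h import *
plan([.5,-.134,.2],88.2)"
```

```text
t 0.15 pos [0.1914 0.5418 0.2381] rpy [-1.7998e+02  7.0000e-02  7.0530e+01] F [-0.42 -0.86 -0.36] w 0.999
shift(tool) [-0.5343  0.5162  0.0386] turn [ -0.03   0.07 -17.67] shift in goal axes [-0.6658  0.3297  0.0381]
```

>>> servo_tool([
  [0,0,0.03,0,0,0,-5.89],
  [0,0,0.03,0,0,0,-5.89],
  [0,0,0.03,0,0,0,-5.89],
  [0,-0.04,0.015,0,0,0,0],
  [0,-0.04,0.015,0,0,0,0],
  [0,-0.04,0.015,0,0,0,0],
  [0,-0.04,0.015,0,0,0,0],
  [0,-0.04,0.015,0,0,0,0],
  [0,-0.04,0.015,0,0,0,0],
  [0,-0.04,0.015,0,0,0,0],
  [0,-0.04,0.015,0.005,0,0,0],
  [0,-0.04,0.015,0.005,0,0,0],
  [0,-0.04,0.015,0.005,0,0,0],
  [0,-0.04,0.015,0.005,0,0,0],
  [0,-0.04,0.015,0.005,0,0,0],
  [0,-0.04,0.015,0.005,0,0,0],
  [0,-0.04,0.015,0.005,0,0,0],
  [0,-0.04,0.015,0.005,0,0,0],
  [0,-0.04,0.015,0.005,0,0,0],
])

```text
t: 2.05
tool_pos: [0.4987, -0.1279, 0.1933]
orientation: [-3.141, -0.0, 1.539]
contact_force: [0.3, 0.6, 0.0]
width: 1.001
```

```bash
python3 -c "
from h import *
grab('wrist','w1')
plan([.553,-.134,.026],88.2); print(proj('w1',[.553,-.134,.055]))"
```

```text
t 2.1 pos [ 0.5002 -0.1335  0.1929] rpy [179.94   0.19  88.02] F [-1.11 -4.92  1.11] w 0.997
shift(tool) [0.0018 0.0526 0.1669] turn [ 0.06  0.19 -0.18] shift in goal axes [0.0011 0.0528 0.1669]
[274.6955561  259.60749617]
```

View pics/w1.png

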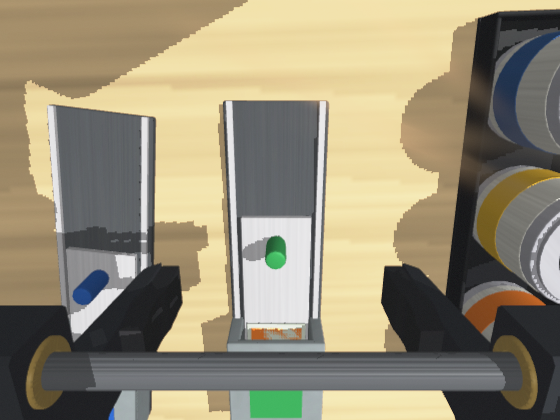

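>>> servo_tool([
  [0,0,0.03,0.02,0,0,0],
  [0,0.001,0.023,0.02,0,0,0],
  [0,0,0,0.03,0,0,0],
  [0,0,0,0.03,0,0,0],
  [0,0,0,0.03,0,0,0],
  [0,0,0,0.025,0,0,0],
  [0,0,0,0.012,0,0,0],
  [0,0,0,0,0,0,0],
], newtons=40)

```text
t: 2.9
tool_pos: [0.5502, -0.126, 0.0249]
orientation: [-3.138, -0.002, 1.539]
contact_force: [0.6, 0.4, 0.9]
width: 0.998
```

```bash
python3 -c "
from h import *
grab('wrist','w2');grab('side','s2')
plan([.553,-.134,.026],88.2); print(proj('w2',[.553,-.134,.055]))"
```

```text
t 3.0 pos [ 0.5521 -0.127   0.0275] rpy [1.7996e+02 2.0000e-02 8.8200e+01] F [ 0.06 -0.05 -0.25] w 1.002
shift(tool) [-0.007   0.0011  0.0015] turn [0.04 0.02 0.  ] shift in goal axes [-0.007   0.0011  0.0015]
[256.38595162 335.796825  ]
```

View pics/w2.png

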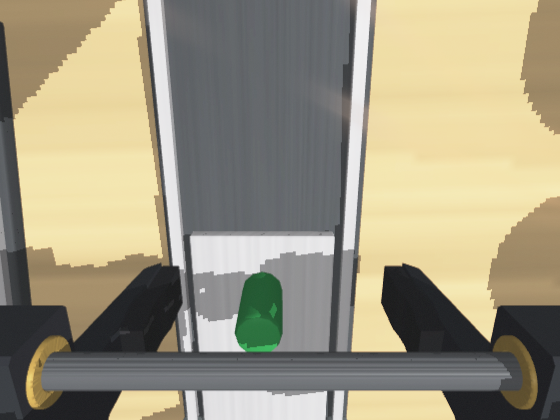

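>>> servo_tool([
  [0,-0.006,0.001,0.001,0,0,0],
  [120,0,0,0,0,0,0],
  [255,0,0,0,0,0,0],
  [255,0,0,0,0,0,0],
  [255,0,0,0,0,0,0],
  [255,0,0,0,0,0,0],
  [255,0,0,0,0,0,0],
  [255,0,0,0,0,0,0],
  [255,0,0,0,0,0,0],
  [255,0,0,0,0,0,0],
], newtons=40)

```text
t: 4.0
tool_pos: [0.5524, -0.134, 0.0258]
orientation: [3.141, 0.002, 1.54]
contact_force: [-3.3, -17.7, -4.2]
width: 0.209
```

```bash
python3 -c "
from h import *
plan([.461,-.1325,.026],88.2)"
```

```text
t 4.0 pos [ 0.5524 -0.134   0.0258] rpy [1.7999e+02 1.4000e-01 8.8240e+01] F [ -3.3  -17.7   -4.25] w 0.209
shift(tool) [-0.0013 -0.0915 -0.0002] turn [0.01 0.14 0.04] shift in goal axes [-0.0013 -0.0915 -0.0002]
```

>>> servo_tool([
  [255,-0.002,-0.005,0,0,0,0],
  [255,-0.001,-0.01,0,0,0,0],
  [255,0,-0.01,0,0,0,0],
  [255,0,-0.01,0,0,0,0],
  [255,0,-0.01,0,0,0,0],
  [255,0,-0.01,0,0,0,0],
  [255,0,-0.01,0,0,0,0],
  [255,0,-0.01,0,0,0,0],
  [255,0,-0.008,0,0,0,0],
  [255,0,-0.006,0,0,0,0],
  [255,0,0,0,0,0,0],
])

```text
t: 5.1
tool_pos: [0.4626, -0.1318, 0.0256]
orientation: [-3.141, -0.002, 1.539]
contact_force: [-0.9, 6.1, 0.5]
width: 0.19
```

```bash
python3 -c "
from h import *
plan([.461,-.1325,.026],88.2)"
```

```text
t 5.1 pos [ 0.4626 -0.1318  0.0256] rpy [-1.7997e+02 -1.1000e-01  8.8190e+01] F [-0.9   6.06  0.5 ] w 0.19
shift(tool) [-0.0007 -0.0016 -0.0004] turn [-0.03 -0.11 -0.01] shift in goal axes [-0.0007 -0.0016 -0.0004]
```

Near the stop; pull further until the force rises.

>>> servo_tool([
  [255,0.001,-0.003,0,0,0,0],
  [255,0,-0.002,0,0,0,0],
  [255,0,0,0,0,0,0],
])

```text
t: 5.4
tool_pos: [0.4601, -0.1317, 0.0258]
orientation: [3.137, 0.0, 1.539]
contact_force: [9.9, 3.2, -9.3]
width: 0.189
```

```bash
python3 -c "
from h import *
plan([.461,-.1325,.026],88.2)"
```

```text
t 5.4 pos [ 0.4601 -0.1317  0.0258] rpy [179.76   0.    88.16] F [ 9.94  3.18 -9.31] w 0.189
shift(tool) [-0.0007  0.001  -0.0002] turn [ 0.24  0.   -0.04] shift in goal axes [-0.0007  0.001  -0.0002]
```

>>> servo_tool([
  [255,0,-0.002,0,0,0,0],
  [255,0,-0.001,0,0,0,0],
  [255,0,0,0,0,0,0],
  [255,0,0,0,0,0,0],
])

```text
t: 5.8
tool_pos: [0.4593, -0.1318, 0.0259]
orientation: [3.133, 0.0, 1.538]
contact_force: [21.1, 5.1, -18.5]
width: 0.189
```

```bash
python3 -c "
from h import *
plan([.461,-.1325,.026],88.2)"
```

```text
t 5.8 pos [ 0.4593 -0.1318  0.0259] rpy [1.7949e+02 3.0000e-02 8.8110e+01] F [ 21.06   5.09 -18.45] w 0.189
shift(tool) [-0.0007  0.0017 -0.    ] turn [ 0.51  0.03 -0.09] shift in goal axes [-0.0007  0.0017 -0.0001]
```

>>> servo_tool([
  [255,0,0.002,0,0,0,0],
  [120,0,0,0,0,0,0],
  [0,0,0,0,0,0,0],
  [0,0,0,0,0,0,0],
  [0,0,0,0,0,0,0],
  [0,0,0,-0.01,0,0,0],
  [0,0,0,-0.03,0,0,0],
  [0,0,0,-0.04,0,0,0],
  [0,0,0,-0.05,0,0,0],
  [0,0,0,-0.05,0,0,0],
  [0,0,0,-0.05,0,0,0],
  [0,0,0,0,0,0,0],
  [0,0,0,0,0,0,0],
])

```text
t: 7.1
tool_pos: [0.4579, -0.1322, 0.2576]
orientation: [3.138, 0.002, 1.539]
contact_force: [0.3, 1.1, -1.8]
width: 0.997
```

```bash
python3 -c "
from h import *
grab('wrist','w3');grab('side','s3');grab('top','t3')
plan([.485,.341,.25],83); print(proj('w3',[.461,-.132,.055]),proj('w3',[.576,-.136,.021]))
crop('s3',210,140,120,70,6,'s3c')"
```

```text
t 7.25 pos [ 0.4563 -0.1313  0.254 ] rpy [-1.7984e+02 -9.0000e-02  8.8200e+01] F [-0.08  0.08 -0.94] w 1.007
shift(tool) [0.473  0.0138 0.0047] turn [-0.17 -0.08  5.2 ] shift in goal axes [ 0.4723 -0.0291  0.004 ]
[281.00136411 179.59479536] [280.72911524 271.72185333]
```

View pics/w3.png

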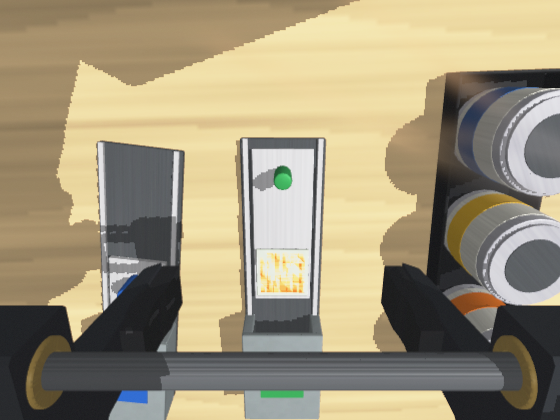

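View pics/s3c.png

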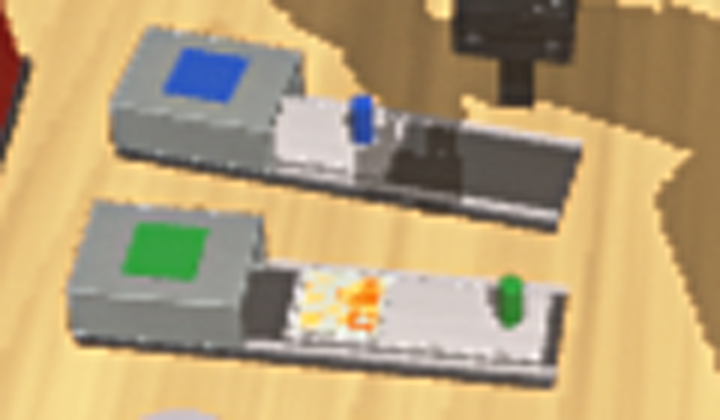

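View pics/t3.png

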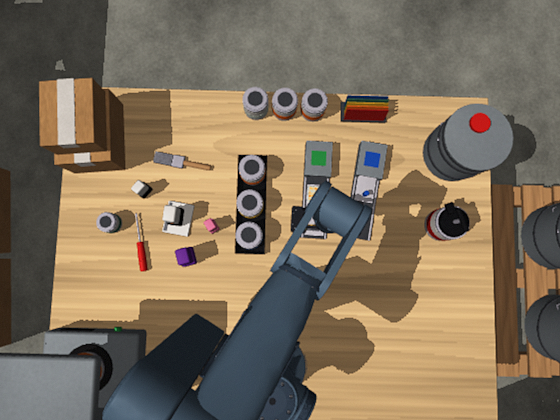

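```bash
python3 -c "
from h import *
crop('w3',235,230,95,110,7,'w3c')
print(at('s3',(210+511.5/6-.5,140+281.5/6-.5),.055), at('w3',(282,273),.021), at('w3',(283,178),.055))"
```

```text
[ 0.46133187 -0.13125416  0.055     ] [ 0.57765203 -0.1346171   0.021     ] [ 0.45951416 -0.13006905  0.055     ]
```

View pics/w3c.png

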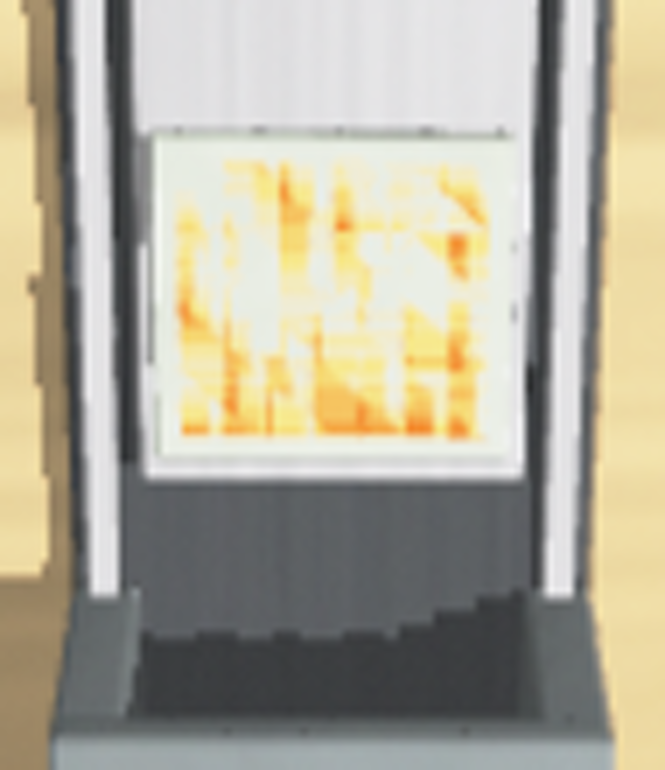

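>>> servo_tool([
  [0,0.03,0,-0.01,0,0,0],
  [0,0.04,0,0,0,0,0],
  [0,0.04,0,0,0,0,0],
  [0,0.04,0,0,0,0,0],
  [0,0.04,0,0,0,0,0],
  [0,0.04,0,0,0,0,0],
  [0,0.04,0,0,0,0,0],
  [0,0.04,0,0,0,0,0],
  [0,0.04,-0.02,0,0,0,0],
  [0,0.04,-0.02,0,0,0,0],
  [0,0.04,-0.02,0,0,0,0],
  [0,0.025,-0.02,0,0,0,3],
  [0,0.018,0,0,0,0,2.2],
  [0,0,0,0,0,0,0],
  [0,0,0,0,0,0,0],
])

```text
t: 8.75
tool_pos: [0.3926, 0.3428, 0.2641]
orientation: [-3.139, 0.002, 1.451]
contact_force: [0.5, 0.6, -0.4]
width: 0.999
```

```bash
python3 -c "
from h import *
grab('wrist','w4')
plan([.485,.341,.25],83)
print(proj('w4',[.485,.341,.132]))"
```

```text
t 8.8 pos [0.3929 0.3425 0.2644] rpy [-1.7989e+02  1.1000e-01  8.3040e+01] F [0.15 0.48 0.09] w 1.002
shift(tool) [0.0097 0.0916 0.0142] turn [-0.11  0.11  0.04] shift in goal axes [0.0098 0.0916 0.0144]
[291.38028491 303.85547864]
```

View pics/w4.png

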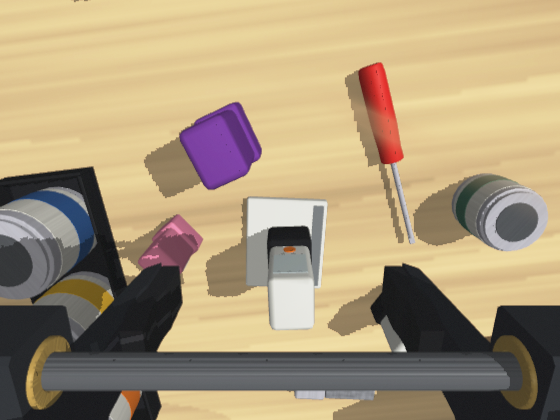

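```bash
python3 -c "
from h import *
crop('w4',235,190,105,150,5,'w4c')"
```

```text
(no output)
```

View pics/w4c.png

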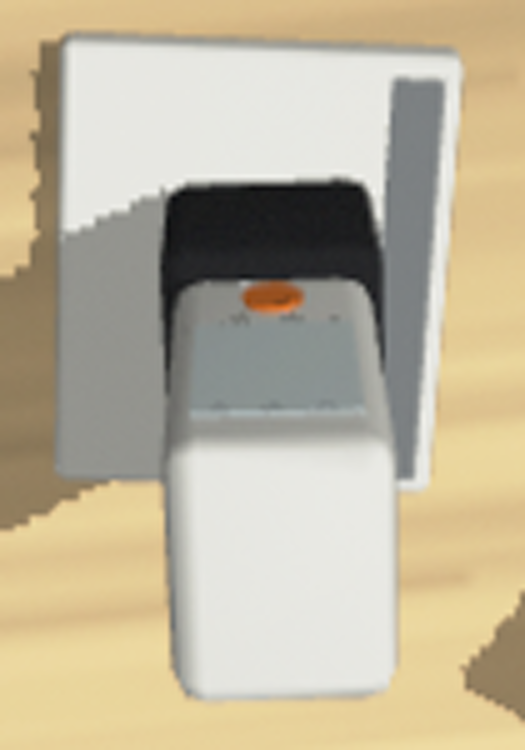

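```bash
python3 -c "
from h import *
P=np.array([at('w4',((u+.5)/5-.5+235,(v+.5)/5-.5+190),.132)[:2] for u,v in [(170,443),(398,437),(397,692),(178,698)]])
print(P.round(4),P.mean(0)); 
for d in np.roll(P,-1,0)-P: print(np.linalg.norm(d).round(4),np.degrees(np.arctan2(d[1],d[0])).round(1))
c=P.mean(0); plan([c[0],c[1],.2],83)"
```

```text
[[0.4588 0.3251]
 [0.4621 0.3624]
 [0.511  0.3577]
 [0.5078 0.3201]] [0.48490866 0.34131601]
0.0374 84.9
0.0492 -5.5
0.0378 -94.9
0.0493 174.1
t 8.8 pos [0.3929 0.3425 0.2644] rpy [-1.7989e+02  1.1000e-01  8.3040e+01] F [0.15 0.48 0.09] w 1.002
shift(tool) [0.0101 0.0916 0.0642] turn [-0.11  0.11  0.04] shift in goal axes [0.0101 0.0914 0.0644]
```

>>> servo_tool([
  [0,0.005,0.03,0,0,0,-1.7],
  [0,0.007,0.03,0,0,0,0],
  [0,0,0.032,0.02,0,0,0],
  [0,0,0,0.04,0,0,0],
  [0,0,0,0.04,0,0,0],
  [0,0,0,0.035,0,0,0],
  [0,0,0,0.03,0,0,0],
  [0,0,0,0.018,0,0,0],
  [0,0,0,0,0,0,0],
  [0,0,0,0,0,0,0],
])

```text
t: 9.8
tool_pos: [0.4864, 0.3449, 0.0828]
orientation: [-3.141, 0.0, 1.477]
contact_force: [-0.9, 0.1, 0.1]
width: 1.002
```

```bash
python3 -c "
from h import *
grab('wrist','w5');grab('side','s5')
plan([.485,.341,.081],84.7)
"
```

```text
t 9.9 pos [0.4873 0.3458 0.0843] rpy [ 1.7988e+02 -6.0000e-02  8.4670e+01] F [-0.74  0.57 -0.24] w 1.002
shift(tool) [-0.005  -0.0018  0.0033] turn [ 0.12 -0.06 -0.03] shift in goal axes [-0.005  -0.0018  0.0033]
```

View pics/w5.png

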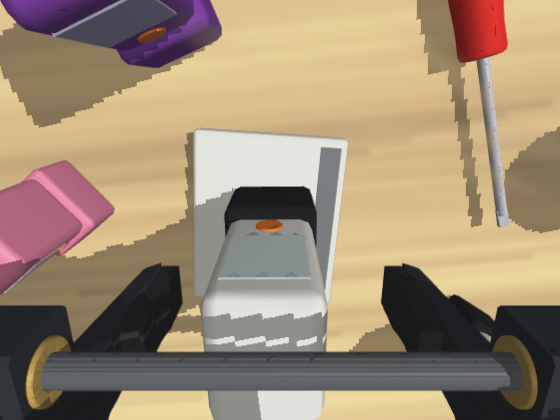

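View pics/s5.png

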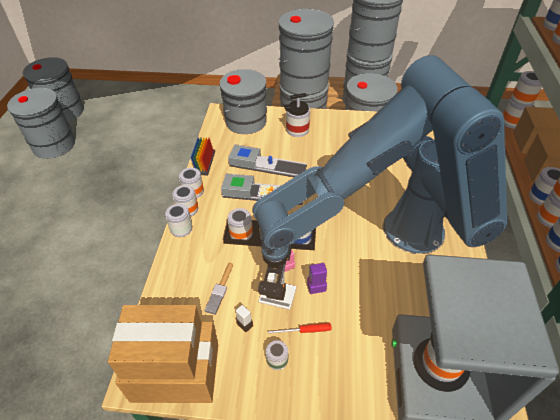

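>>> servo_tool([
  [0,-0.005,-0.002,0.002,0,0,0],
  [0,0,0,0,0,0,0],
  [100,0,0,0,0,0,0],
  [255,0,0,0,0,0,0],
  [255,0,0,0,0,0,0],
  [255,0,0,0,0,0,0],
  [255,0,0,0,0,0,0],
  [255,0,0,0,0,0,0],
  [255,0,0,0,0,0,0],
], newtons=35)

```text
t: 10.8
tool_pos: [0.4835, 0.341, 0.0806]
orientation: [-3.141, 0.0, 1.478]
contact_force: [0.2, -1.0, -1.1]
width: 0.451
```

```bash
python3 -c "
from h import *
plan([.485,.341,.081],84.7)
"
```

```text
t 10.8 pos [0.4835 0.341  0.0806] rpy [-1.7999e+02  2.0000e-02  8.4700e+01] F [ 0.23 -0.96 -1.14] w 0.451
shift(tool) [ 0.0001  0.0015 -0.0004] turn [-0.01  0.02  0.  ] shift in goal axes [ 0.0001  0.0015 -0.0004]
```

>>> servo_tool([
  [255,0,0,-0.01,0,0,0],
  [255,0,0,-0.03,0,0,0],
  [255,0,0,-0.03,0,0,0],
  [255,0,0,-0.03,0,0,0],
  [255,0,0,-0.03,0,0,0],
  [255,0,0,-0.015,0,0,0],
  [255,0,0,0,0,0,0],
])

```text
t: 11.5
tool_pos: [0.4847, 0.3417, 0.2283]
orientation: [3.138, -0.002, 1.478]
contact_force: [0.3, 0.3, -3.6]
width: 0.448
```

```bash
python3 -c "
from h import *
grab('side','s6');grab('wrist','w6');
plan([.575,-.135,.22],88.2)
crop('s6',210,180,150,150,5,'s6c')
"
```

```text
t 11.6 pos [0.4829 0.3408 0.2245] rpy [-1.7991e+02  5.0000e-02  8.4700e+01] F [-0.14 -0.17 -4.13] w 0.451
shift(tool) [-0.4653  0.1357  0.0047] turn [-0.09  0.04 -3.5 ] shift in goal axes [-0.4727  0.107   0.0045]
```

View pics/s6c.png

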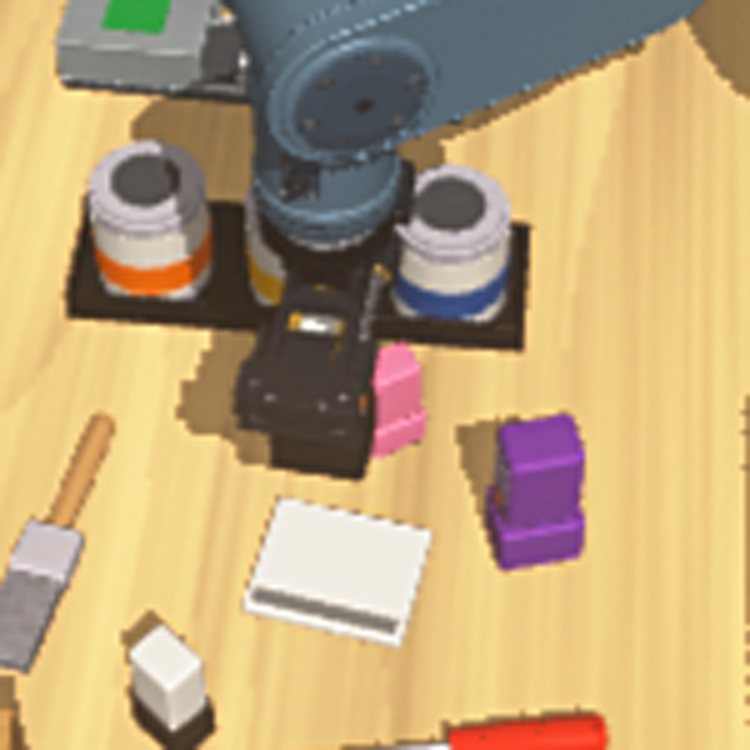

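View pics/w6.png

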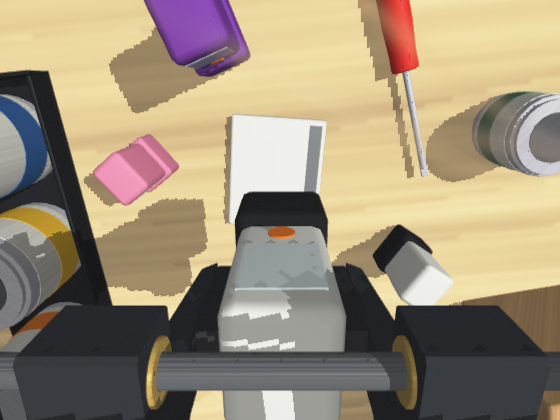

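```bash
python3 -c "
from h import *
crop('w6',215,180,140,140,5,'w6c')
f=ctrl.grab_frame('wrist');M=np.array(f['mount']);np.save('M.npy',M);print(M.round(4))
"
```

```text
[[ 1.000e+00  7.000e-04 -3.000e-04  1.100e-03]
 [-6.000e-04  9.484e-01  3.171e-01 -8.260e-02]
 [ 5.000e-04 -3.171e-01  9.484e-01 -1.443e-01]
 [ 0.000e+00  0.000e+00  0.000e+00  1.000e+00]]
```

View pics/w6c.png

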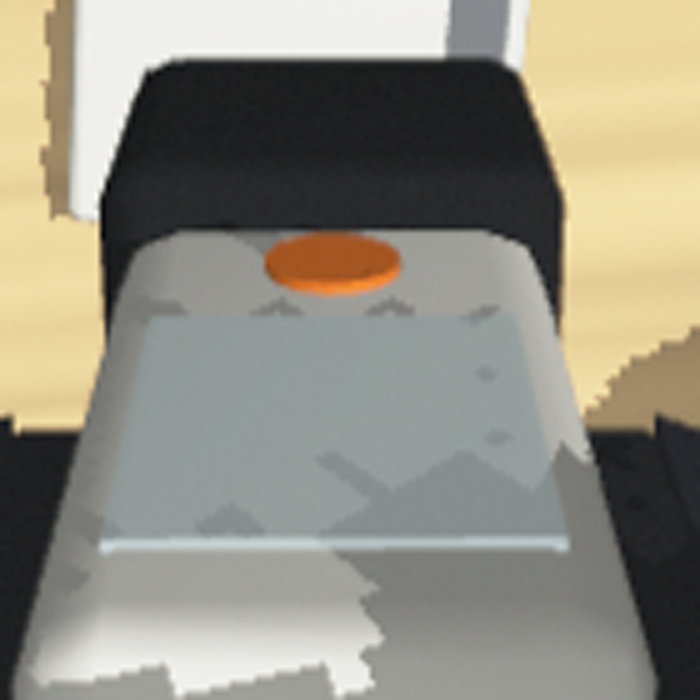

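>>> servo_tool([
  [255,-0.02,0.005,0,0,0,-1],
  [255,-0.04,0.01,0,0,0,-1],
  [255,-0.04,0.01,0,0,0,-1],
  [255,-0.04,0.01,0,0,0,-0.5],
  [255,-0.04,0.01,0,0,0,0],
  [255,-0.04,0.01,0,0,0,0],
  [255,-0.04,0.01,0,0,0,0],
  [255,-0.04,0.01,0,0,0,0],
  [255,-0.04,0.01,0,0,0,0],
  [255,-0.04,0.01,0,0,0,0],
  [255,-0.04,0.01,0,0,0,0],
  [255,-0.03,0.003,0,0,0,0],
  [255,-0.02,0,0,0,0,0],
  [255,0,0,0,0,0,0],
  [255,0,0,0,0,0,0],
])

```text
t: 13.15
tool_pos: [0.5714, -0.1326, 0.2237]
orientation: [-3.138, -0.002, 1.538]
contact_force: [-0.2, 0.8, -4.1]
width: 0.452
```

```bash
python3 -c "
from h import *
grab('side','s7');grab('wrist','w7');
plan([.575,-.135,.22],88.2)
K,C=load('w7');M=np.load('M.npy');C=np.linalg.inv(M)
for p in [(-.03,-.03,.0686),(.03,-.03,.0686)]:
  p=np.array(p)[[1,0,2]] if 0 else np.array((p[0]*23/30,p[1],p[2]))
  q=K@(C[:3,:3]@p+C[:3,3]);print(q[:2]/q[2])
"
```

```text
t 13.25 pos [ 0.5718 -0.1316  0.2246] rpy [-1.7989e+02 -7.0000e-02  8.8250e+01] F [ 0.46 -0.68 -4.21] w 0.448
shift(tool) [-0.0033  0.0033  0.0046] turn [-0.11 -0.07  0.05] shift in goal axes [-0.0033  0.0033  0.0046]
[239.83036555 180.36086442]
[319.19504497 180.41578098]
```

View pics/w7.png

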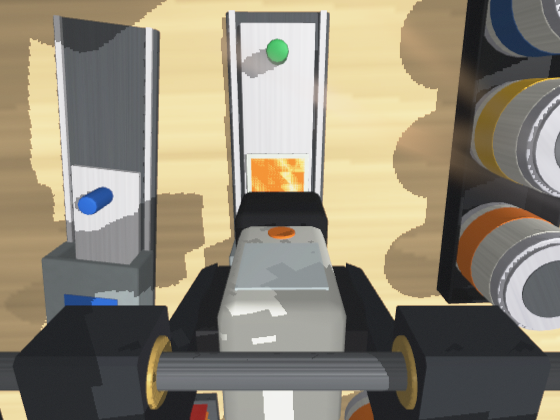

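View pics/s7.png

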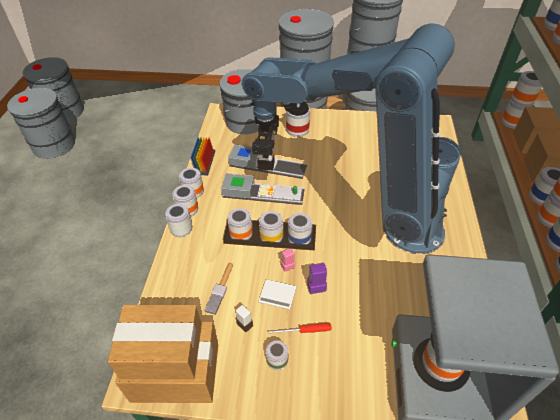

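```bash
python3 -c "
from h import *
K,C=load('w7');M=np.load('M.npy');C=np.linalg.inv(M);print(K[0,0])
def P(p):
  q=K@(C[:3,:3]@np.array(p)+C[:3,3]);return (q[:2]/q[2]).round(1)
for dy in(0,.003,.006):
  print(dy,[P((0,-.03+dy,.0686)),P((0.023,-.03+dy,.0236)),P((-0.023,-.03+dy,.0236)),P((0.02,-.026+dy,-.0514))])
"; python3 -c "
from h import *
crop('w7',200,180,160,180,4,'w7c')"
```

```text
377.0907533273284
0 [array([279.5, 180.4]), array([328.3, 203.6]), array([229.7, 203.6]), array([348.5, 297. ])]
0.003 [array([279.5, 185.4]), array([328.1, 209.7]), array([230. , 209.7]), array([347.9, 306.3])]
0.006 [array([279.5, 190.4]), array([327.8, 215.8]), array([230.3, 215.7]), array([347.3, 315.4])]
```

View pics/w7c.png

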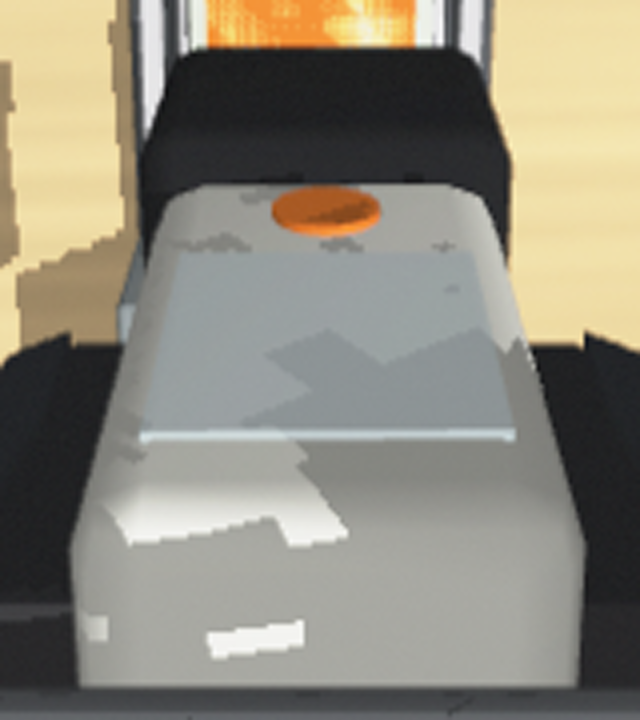

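>>> servo_tool([
  [255,-0.004,0.002,0.01,0,0,0],
  [255,0,0,0.03,0,0,0],
  [255,0,0,0.03,0,0,0],
  [255,0,0,0.025,0,0,0],
  [255,0,0,0.015,0,0,0],
  [255,0,0,0,0,0,0],
  [255,0,0,0,0,0,0],
  [255,0,0,0,0,0,0],
])

```text
t: 14.05
tool_pos: [0.5754, -0.1373, 0.1174]
orientation: [3.139, 0.001, 1.54]
contact_force: [0.1, -0.5, -4.2]
width: 0.451
```

```bash
python3 -c "
from h import *
grab('side','s8');grab('wrist','w8');
plan([.5735,-.1355,.099],88.2)
crop('s8',210,110,110,100,6,'s8c');crop('w8',200,60,170,200,4,'w8c')
"
```

```text
t 14.15 pos [ 0.5753 -0.1374  0.1174] rpy [1.7985e+02 6.0000e-02 8.8210e+01] F [ 0.08 -0.54 -3.32] w 0.45
shift(tool) [ 0.0018 -0.0019  0.0184] turn [0.15 0.06 0.01] shift in goal axes [ 0.0018 -0.0018  0.0184]
```

View pics/s8c.png

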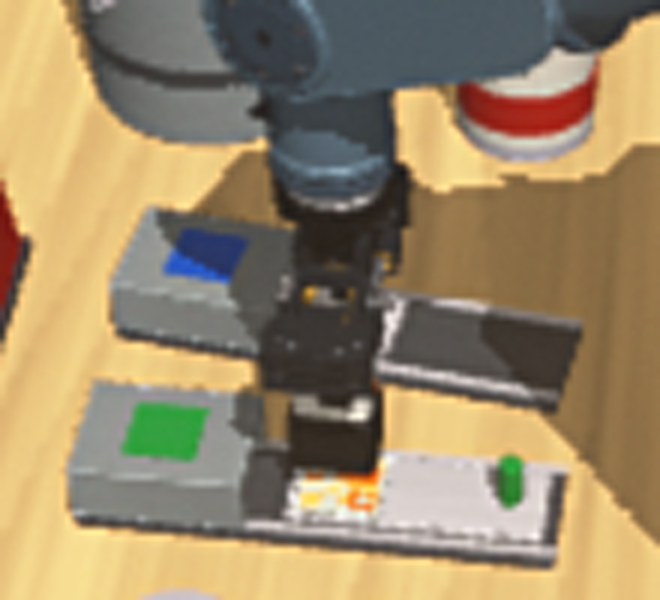

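View pics/w8c.png

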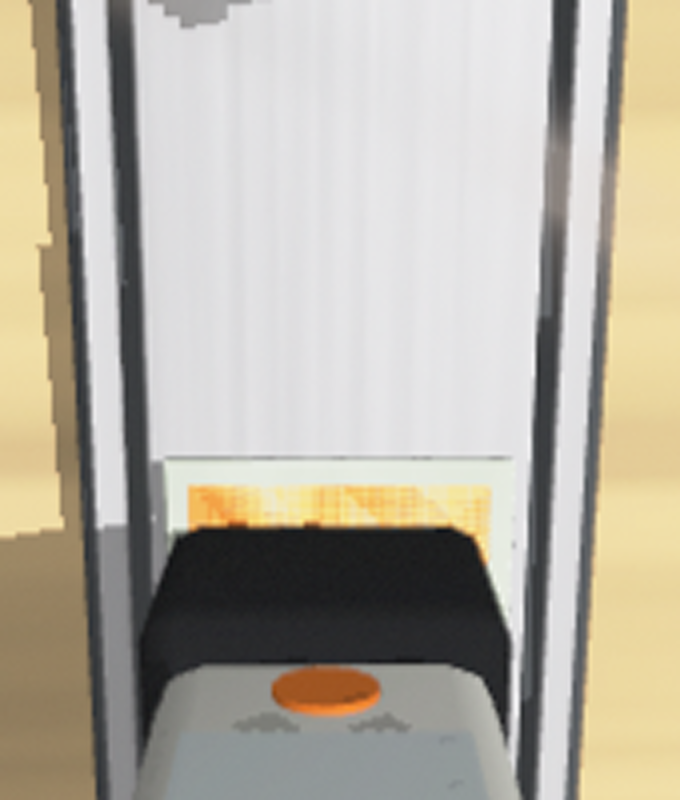

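```bash
python3 -c "
from h import *
K,C=load('w8');M=np.load('M.npy')
def tl(u,v,z):
  o=M[:3,3];d=M[:3,:3]@np.linalg.inv(K)@np.array([u,v,1.]);return (o+d*(z-o[2])/d[2]).round(4)
print('tile L,R front',tl(200+163/4,174.5,.0964),tl(200+512/4,174.5,.0964))
print('sample front',tl(200+187/4,60+486/4,.0964),tl(200+491/4,60+486/4,.0964))
print('nose bottom',tl(282.5,192,.0686), 'minus 1.5mm rounding', 'nose sides low',tl(245,196,.066),tl(320,196,.066))
print('nose max width',tl(200+143/4,60+640/4,.0236),tl(200+511/4,60+640/4,.0236))
print([at('s8',((u)/6+210,(v)/6+110),.021).round(4) for u,v in [(295,510),(378,518)]])
print([at('s8',((u)/6+210,(v)/6+110),.0488).round(4) for u,v in [(290,465),(378,475)]])
"
```

```text
tile L,R front [-0.0254 -0.0271  0.0964] [ 0.0315 -0.0271  0.0964]
sample front [-0.0216 -0.0224  0.0964] [ 0.0282 -0.0224  0.0964]
nose bottom [ 0.0017 -0.023   0.0686] minus 1.5mm rounding nose sides low [-0.02   -0.0213  0.066 ] [ 0.0235 -0.0214  0.066 ]
nose max width [-0.0205 -0.0219  0.0236] [ 0.0231 -0.0219  0.0236]
[array([ 0.6026, -0.103 ,  0.021 ]), array([ 0.5461, -0.1009,  0.021 ])]
[array([ 0.6067, -0.1178,  0.0488]), array([ 0.547 , -0.1139,  0.0488])]
```

>>> servo_tool([
  [255,0.0025,-0.003,0.005,0,0,0],
  [255,0,0,0.005,0,0,0],
  [255,0,0,0,0,0,0],
  [255,0,0,0,0,0,0],
  [255,0,0,0,0,0,0],
  [255,0,0,0,0,0,0],
])

```text
t: 14.75
tool_pos: [0.5714, -0.1344, 0.1059]
orientation: [3.141, 0.0, 1.539]
contact_force: [-0.6, -0.2, -3.8]
width: 0.452
```

```bash
python3 -c "
from h import *
grab('side','s9');grab('wrist','w9');grab('top','t9')
plan([.5735,-.1355,.099],88.2)
crop('s9',245,160,65,45,12,'s9c');crop('w9',200,60,170,200,4,'w9c')
"
```

```text
t 14.9 pos [ 0.5714 -0.1344  0.1058] rpy [1.7999e+02 1.0000e-02 8.8200e+01] F [-0.01 -0.37 -4.33] w 0.451
shift(tool) [-0.001   0.0022  0.0068] turn [0.01 0.01 0.  ] shift in goal axes [-0.001   0.0022  0.0068]
```

View pics/s9c.png

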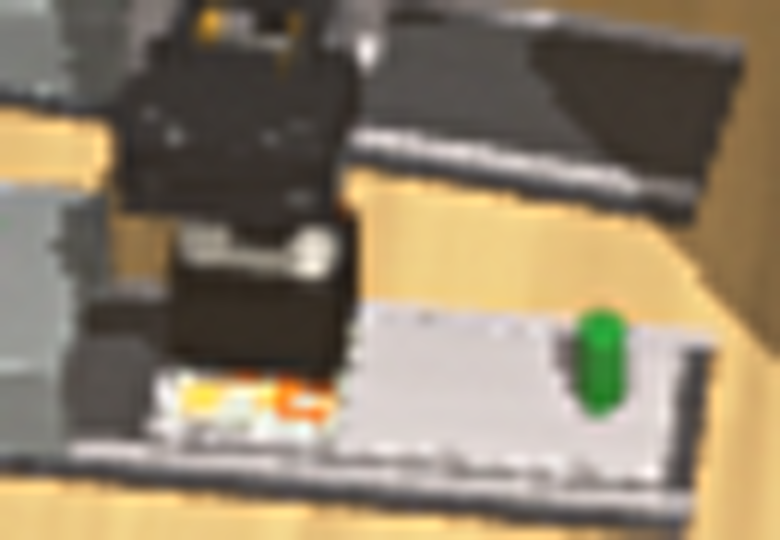

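View pics/w9c.png

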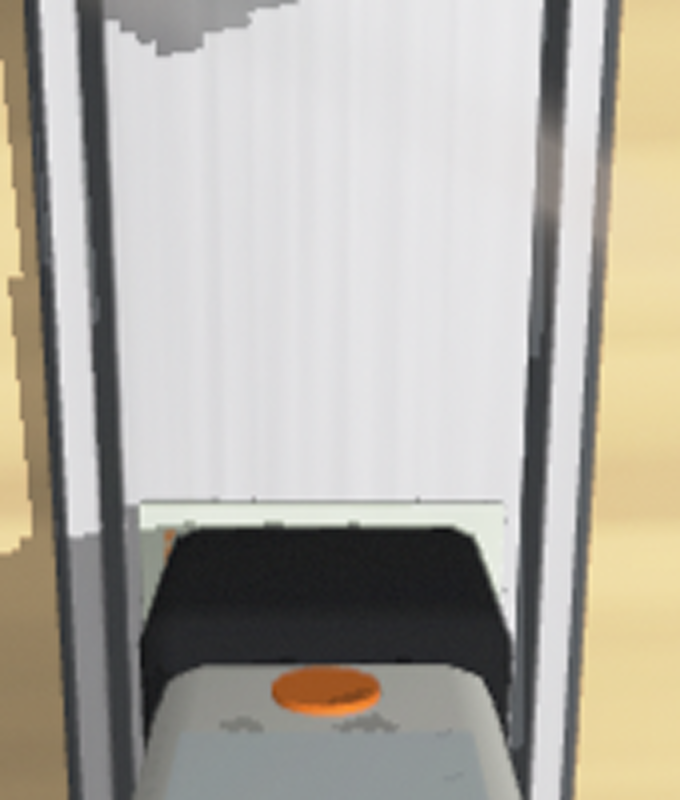

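View pics/t9.png

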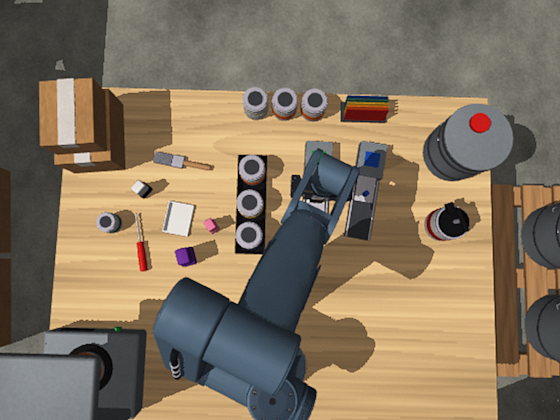

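```bash
python3 -c "
from h import *
K,C=load('w9');M=np.load('M.npy')
def tl(u,v,z):
  o=M[:3,3];d=M[:3,:3]@np.linalg.inv(K)@np.array([u,v,1.]);return (o+d*(z-o[2])/d[2]).round(4)
z=.1058-.021
v=60+501/4
print('tile L,R front',tl(200+141/4,v,z),tl(200+503/4,v,z))
print('nose bottom',tl(282.5,192,.0686))
print([at('s9',((u)/12+245,(v)/12+160),.021).round(4) for u,v in [(155,438),(338,450)]])
print([at('s9',((u)/12+245,(v)/12+160),.0372).round(4) for u,v in [(165,365),(340,378)]])
for dz in (.0686,): 
  for X in [(.5755+.03,-.1344+.023,.0372),(.5455,-.1344+.023,.0372)]: print((proj('s9',X)-[245,160])*12)
"
```

```text
tile L,R front [-0.0278 -0.0229  0.0848] [ 0.0289 -0.0229  0.0848]
nose bottom [ 0.0017 -0.023   0.0686]
[array([ 0.6065, -0.0943,  0.021 ]), array([ 0.5447, -0.0945,  0.021 ])]
[array([ 0.6049, -0.1129,  0.0372]), array([ 0.5457, -0.1123,  0.0372])]
[162.58356044 368.0297605 ]
[340.32298652 379.98017234]
```

>>> servo_tool([
  [255,-0.001,0,0.002,0,0,0],
  [255,0,0,0.002,0,0,0],
  [255,0,0,0.001,0,0,0],
  [255,0,0,0,0,0,0],
  [255,0,0,0,0,0,0],
  [255,0,0,0,0,0,0],
  [255,0,0,0,0,0,0],
  [255,0,0,0,0,0,0],
])

```text
t: 15.7
tool_pos: [0.5713, -0.1354, 0.1008]
orientation: [3.141, 0.0, 1.539]
contact_force: [0.4, -0.3, -4.9]
width: 0.453
```

```bash
python3 -c "
from h import *
grab('side','s10');grab('wrist','w10')
for i in range(3): plan([.5735,-.1355,.1],88.2); ctrl.grab_frame('top')
crop('s10',245,160,65,45,12,'s10c');crop('w10',200,60,170,200,4,'w10c')
p=ctrl.state()['tool_pos']
for X in [(.5755+.03,p[1]+.023,p[2]-.0686),(.5455,p[1]+.023,p[2]-.0686)]: print((proj('s10',X)-[245,160])*12)
print((proj('s10',(.461,-.132,.055))-[245,160])*12)
"
```

```text
t 15.8 pos [ 0.5713 -0.1353  0.1008] rpy [180.    0.   88.2] F [ 0.05  0.31 -3.83] w 0.449
shift(tool) [-0.0001  0.0022  0.0008] turn [0. 0. 0.] shift in goal axes [-0.0001  0.0022  0.0008]
t 15.85 pos [ 0.5713 -0.1354  0.1008] rpy [179.99   0.    88.2 ] F [ 0.78  0.14 -3.9 ] w 0.452
shift(tool) [-0.0001  0.0022  0.0008] turn [0.01 0.   0.  ] shift in goal axes [-0.0001  0.0022  0.0008]
t 15.9 pos [ 0.5713 -0.1353  0.1007] rpy [180.   -0.   88.2] F [ 0.79 -0.43 -4.42] w 0.45
shift(tool) [-0.0001  0.0022  0.0007] turn [ 0. -0.  0.] shift in goal axes [-0.0001  0.0022  0.0007]
[163.64160027 376.55157535]
[340.94962042 388.49718173]
[598.17427223 315.48432338]
```

View pics/s10c.png

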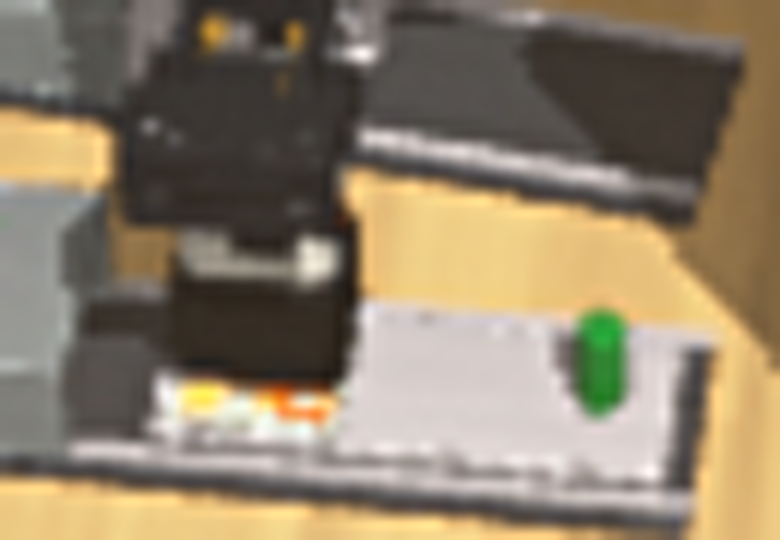

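View pics/w10c.png

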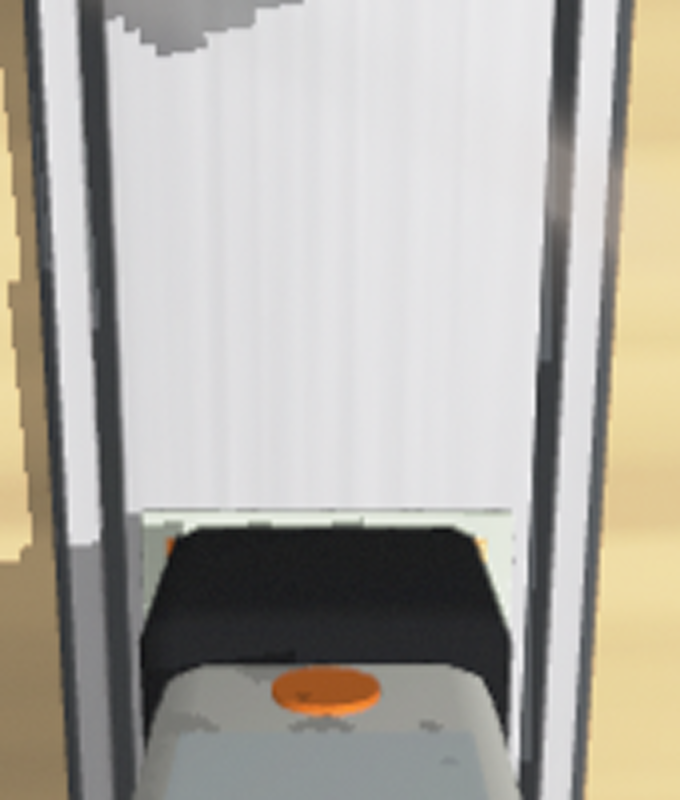

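```bash
python3 -c "
from h import *
K,C=load('w10');M=np.load('M.npy')
def tl(u,v,z):
  o=M[:3,3];d=M[:3,:3]@np.linalg.inv(K)@np.array([u,v,1.]);return (o+d*(z-o[2])/d[2]).round(4)
print(tl(200+142/4,60+509/4,.0798),tl(200+511/4,60+509/4,.0798))
for X in [(.5755+.029,-.106,.021),(.5755-.029,-.107,.021),(.5755-.025,-.111,.021),(.5755+.025,-.109,.021)]: print((proj('s10',X)-[245,160])*12)
"
```

```text
[-0.0271 -0.0229  0.0798] [ 0.0295 -0.0229  0.0798]
[165.53058106 413.27842583]
[336.87772159 422.75952873]
[326.41855248 413.40999831]
[178.47675594 407.68714653]
```

```bash
python3 -c "
from h import *
print(ctrl.job_done()); plan([.5735,-.1355,.1],88.2)"
```

```text
the job is handed in; nothing more can be done
None
the job is handed in; nothing more can be done
```

I pulled the green slide to its stop, lifted the reader from its dock over the row of tins, and handed the job in with it held over the orange sample. No verdict was reported.

**Slide:** The pull ended with the wrist force rising to about 21 N against the stop. The side camera puts the knob axis at x ≈ 0.461 m, which means about 119 mm out.

**Reader choice:** I took the white reader with the black nose standing on the dock. It is the larger of the two white ones, and neither the pink nor the purple one.

**Last checks before handing in (t ≈ 15.9 s):**
- **Height:** the underside is about 32 mm above the table, so roughly 11 mm above the sample.
- **Centring:** reader and sample centres agree to about 1–2 mm in both the wrist and side views.
- **Squareness:** the tool is vertical and its yaw is 88.2°, which matches the slide (station yaw about -1.8°).
- **Grip:** the opening is 39.7 mm at 35 N, and nothing touches apart from the carried weight of about 4 N.

**Disagreement between checks:** At a higher hover, the side camera suggested the reader was up to 8 mm off sideways, while the wrist camera said about 1.5 mm. I think I had taken the edge of the slide plate for the edge of the tile. After I corrected the position, the two views agreed.

The blue slide, tins and tools look unmoved in the pictures.

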